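# Lock the filter hatch of a bench pump with its quarter-turn stud

## Task

The filter hatch cover on top of the white pump unit stands proud on its gasket. Take the wing-handled stud out of the white rack, put it through the hole in the cover, feel for the keeper's slot underneath without forcing it, then push the stud in against the gasket and give it a quarter turn clockwise (seen from above) so that its cross head seats in the keeper's groove and holds the cover down by itself. Let go, and leave the other things on the bench where they are.

Things in the scene. Friction and masses are not known exactly. Their poses are not given: they have to be found in the camera images.
- stud: The wing-handled quarter-turn stud, steel, about 90 g, standing upright in one of the rack's three slots. Origin: centre of the underside of its round flange (50 mm diameter, 4 mm thick); z up along the stud. Above the flange is a flat wing to grip, below it a shank of 8 mm diameter ending in a cross head parallel to the wing.
- wing (a point): Middle of the stud's wing, 19 mm above the stud's origin. The wing is 44 mm long along the stud's y, 10 mm thick along x, and reaches from 4 to 34 mm above the stud's origin.
- head (a point): Centre of the underside of the stud's cross head, 28.5 mm below the stud's origin. The head is 28 mm long along the stud's y, 8 mm wide along x, 6 mm thick.
- hatch (a point): Centre of the hatch cover's hole, at the cover's top face; axes are the unit's. Round hole, 39 mm across; cover 130 x 110 x 5 mm, aluminium, its free top face 16 mm above the unit's deck. It moves only straight down on the springy gasket: 5 N to start, 1 N more per mm, solid after 10 mm. Pressing or wrenching stud against unit with over 40 N does damage.
- cover (a joint): How far the cover is pressed down from its free height, m: 0 free; 0.0065 to 0.0085 pushed in with the stud's flange so that its head clears the keeper and can turn; about 0.006 if the head is left under the plate short of the groove (not locked); about 0.0035 when the head is seated in the groove (locked).
- slot (a point): Centre of the keeper's top face, 20 mm below the free cover's top; axes are the unit's. The keeper's slot, 34 x 11.4 mm, long roughly along x, is turned about z by an unmeasured angle up to 0.65 rad either way, and stays so. See it through the hole or feel: a head crooked by over 0.12 rad stands on the keeper, which yields 4 mm (3 N to start, 1.5 N more per mm), then is solid; an aligned one drops in.
- groove (a point): Centre of the keeper's underside. The steel plate is 8.5 mm thick; in its underside a groove 14 mm wide, 2.5 mm deep, runs at 90 degrees to the slot. Pushed through, the head turns 90 degrees clockwise seen from above (stops below block anticlockwise turning, and overturning by more than about 0.2 rad), then rises into the groove under the gasket's force.
- unit: The white pump unit, fixed to the bench, 240 x 200 mm (x, y), deck 100 mm high. Origin: centre of its underside; the hatch's hole, the slot and the groove are centred straight above it; it does not move.
- rack: White plastic rack, fixed, 70 x 240 x 42 mm (x, y, z), origin centre of its underside. Three through slots 34 x 12 mm, long along y, at y = -80, 0 and 80 mm; the flanges rest on its top.
- plug_a: Round-knobbed plug in the rack (not wanted): flange of 50 mm, round knob of 28 mm up to 26 mm above its origin (the flange's underside centre).
- plug_b: A second, like plug_a (not wanted).
- reagent: Amber bottle with orange cap, 72 mm diameter, 150 mm high, origin centre of its base. Bystander.
- dish: Clear open plastic dish 100 x 100 x 22 mm, origin centre of its base. Bystander.
- beaker: Glass beaker, 68 mm diameter, 85 mm high, origin centre of its base. Bystander.
- driver: Screwdriver lying on the bench. Bystander.
- phone: Grey phone lying flat, 75 x 150 x 9 mm, origin centre of its underside. Bystander.
Things that resemble listed ones, but are neither listed nor needed, are in the scene too. Leave any red look-alike of the stud alone.

How it is judged (in metres and radians):
On the way, in this order (a step that is already met when the one before it is completed fails the run):
1. the wing stud is lifted clear of the rack (height (world z) of stud above 0.085 m), for 0.1 s.
2. the stud is in the hatch and pushed in, the cover pressed down more than 5 mm (value of joint cover above 0.005 m and horizontal distance between stud and hatch below 0.008 m and angle between stud's own z axis and vertical below 0.15 rad and z of stud in the frame of hatch below 0.004 m), for 0.1 s.
At the end, for the whole second after the job is handed in: Released and at rest, the stud stands upright (0.1 rad) in the hatch within 6 mm of its centre, flange within 3 mm of the cover, wing at least 0.65 rad from the unit's x axis, and by itself holds the cover 2.0 to 4.8 mm below its free height, as only a seated head does (value of joint cover between 0.002 and 0.0048 m and horizontal distance between stud and hatch below 0.006 m and angle between stud's own z axis and vertical below 0.1 rad and z of stud in the frame of hatch below 0.003 m and angle between the y axis of stud and the x axis of unit, either way round above 0.65 rad and linear speed of stud below 0.02 m/s and contact force between the fingers and stud below 0.1 N); the robot touches nothing.
It fails at once if the stud is pressed or wrenched against the unit with more than 40 N (contact force between stud and unit above 40 N).
It fails at once if the robot itself pushes on the unit with more than 20 N (contact force between the arm and unit above 20 N).
It fails at once if the robot's fingers push on the unit with more than 20 N (contact force between the fingers and unit above 20 N).
It fails at once if a bystander is moved more than 30 mm (distance of any of plug_a, plug_b, reagent, dish, beaker, driver, phone from where it was at the start of the episode above 0.03 m).
It also fails if it takes over 72 s, if anything falls off the work surface, if the arm or the gripper's body presses on something with over 40 N, if the wrist force passes 120 N, or if a joint passes its speed limit or range.

## Robot

A 6-joint arm with a two-finger parallel gripper is mounted at the origin on the work surface. World frame = base frame: x ahead of the robot, y to its left, z up, the work surface at z = 0. Lengths are in mm, angles in rad, forces in N, time in s.
With the tool pointing down it reaches from about 425 to 1125 mm from the base axis. Payload 14.9 kg.
Tool frame: the origin (TCP) lies on the centre line of the jaws, within the pads' length; the fingertips stand 19 mm ahead of it and the grasp point (between the pads) is the TCP (robot.tcp_to_tips is the distance from the TCP to the fingertips, in mm); x points along the fingers, z is the direction in which the jaws open and shut, and the axes are right-handed (so a half turn about x gives the same grasp; the last joint's range is limited). The gripper opens to 91 mm and grips with 3 to 60 N. Pads are 32 mm wide; open, the fingers measure 118 mm over their backs; the gripper's body (76 mm by 178 mm) begins 60 mm behind the grasp point.
Start: joints at [-1.171, 0.379, 1.734, -0, 1.028, -0.033], TCP at [293.588, -635.472, 232.932] pointing down, gripper open.
Joint ranges: [-2.77, 2.77], [-0.74, 2.19], [0, 2.66], [-1.06, 4.2], [0.31, 2.87], [-3.08, 3.08]. Speed limits (rad/s): [1.89, 1.89, 2.39, 3.14, 3.14, 3.14].

## Interface

Orientations are given as a 3x3 rotation matrix whose columns are the frame's x, y, z axes.
In Python, from plant import robot, imaging, ticket gives the robot as it stands.
- The arm moves only by the tool move_arm, never from a script. Its argument "increments" is a list that holds one entry, the list of rows, each a list of 7 numbers: the opening, from 0 (shut) to 1 (fully open), then the shift along the tool's x, y, z in m, then the turn, a rotation vector about the tool's x, y, z in rad. A call has 1 to 12 rows; each row is the pose to reach, as a shift and turn from the pose commanded when the call began, along the tool's axes at that moment; what a row does not reach only later rows make up. A row lasts 1/12 s, in which the tool goes at most 41.7 mm and 7.16 degrees, less where a joint would pass 70% of its speed; a pose out of reach is approached as far as the arm can. A call with a gripper value outside its range is refused whole. The fingers move at their own pace and stop on an object; "force" is the grip in N (left out, the last holds). Time passes only in rows, so rows that repeat a pose let the fingers close. It gives the time, the measured TCP pose, the force and the opening at its end, in the units of the state.
- robot.get_obs(): the state, without advancing time (a new reading comes with each control period).
- imaging.capture(name): name is "side" or "top"; returns a dict with "pixels" (480x640x3 uint8, blue, green, red), "camera_matrix" (3x3 intrinsics, pixels), "k1" (the pictures are not rectified: a ray, as slopes to the right and down, at radius r is drawn at 1 + k1 r^2 times it, then the intrinsics apply), "extrinsics" (4x4, takes a point from world to camera coordinates). Camera axes: x right, y up, looking along -z (the intrinsics and any distortion apply to the point x, -y, -z); pixel columns grow to the right and rows downward; lengths in mm; the calibration is good to about 2 mm. A picture is of the moment at which its call begins. There is no depth.
- ticket.finish_job(): hands the job in, once; it reports no verdict.
The state is a dict: "time": time; "joint_pos": joint angles; "qd": joint speeds; "joint_torque": joint torques, N m; "position": TCP position; "tcp_rot": TCP orientation; "wrist_force": force on the tool from outside, world axes, zero at the start; "moment": the same for the moment, N m; "opening": finger opening in mm.
Only numpy, scipy, OpenCV 4.12 (cv2) and the standard library are available. Lean on these libraries where they do the work, as an engineer would, in place of code of your own. Each camera call takes 0.05 s, during which the arm holds its last target. There are 200 camera calls.

## Working session

There is one attempt and no reset: what is moved stays moved. The work goes in short steps, Python scripts to look and compute and a tool call to move; the robot and the scene stay as the last step left them, time stands still between calls to the robot, and variables do not carry over. Pictures are saved under pics/ and viewed, about 8 in all and at most 12, crops included, and the job is handed in when it is done.

Besides the shell and the picture viewer there is one more tool, called after "Request:" as a command line: name --argument value ..., lists and objects as JSON in quotes. move_arm: Moves the arm, as the interface text tells. Its arguments: {"type":"object","properties":{"increments":{"type":"array","items":{"type":"array","items":{"type":"array","items":{"type":"number"}}}},"force":{"type":"number"}},"required":["increments"]}

```bash
mkdir -p pics; cat > h.py <<'E'
import numpy as np, cv2
from plant import robot, imaging, ticket
def cap(n):
    c=imaging.capture(n); c['pixels']=np.asarray(c['pixels'],np.uint8); return c
def ray(c,u,v):
    K=np.array(c['camera_matrix']); E=np.array(c['extrinsics'])
    d=np.array([(u-K[0,2])/K[0,0],(v-K[1,2])/K[1,1]]); s=d.copy()
    for _ in range(30): s=d/(1+c['k1']*(s@s))
    R=E[:3,:3]; o=-R.T@E[:3,3]; return o,R.T@np.array([s[0],-s[1],-1])
def onz(c,u,v,z):
    o,d=ray(c,u,v); return o+d*(z-o[2])/d[2]
def proj(c,p):
    K=np.array(c['camera_matrix']); E=np.array(c['extrinsics'])
    q=E[:3,:3]@np.array(p,float)+E[:3,3]; s=np.array([q[0],-q[1]])/-q[2]
    s=s*(1+c['k1']*(s@s)); return np.array([K[0,0]*s[0]+K[0,2],K[1,1]*s[1]+K[1,2]])
E
python3 - <<'E'
from h import *
for n in('top','side'):
    c=cap(n); cv2.imwrite(f'pics/{n}0.png',c['pixels']); o,_=ray(c,0,0); print(n,o.round(),c['k1'],np.array(c['camera_matrix']).round(1).tolist(),onz(c,320,240,0).round())
o=robot.get_obs(); print(o)
E
```

```text
top [ 356.   37. 1480.] -0.07651587175892559 [[591.3, 0.0, 318.2], [0.0, 591.3, 247.9], [0.0, 0.0, 1.0]] [579.  39.   0.]
side [  234. -1151.  1420.] -0.02274121316629954 [[604.3, 0.0, 308.5], [0.0, 604.3, 252.6], [0.0, 0.0, 1.0]] [644. 167.   0.]
{'time': 0.1, 'joint_pos': array([-1.17132600e+00,  3.79322950e-01,  1.73472961e+00, -1.38719702e-05,
        1.02848191e+00, -3.32791518e-02]), 'qd': array([ 9.29410077e-05,  6.35336919e-04, -1.43957763e-03,  4.89613731e-04,
        5.64067516e-04,  1.39385193e-03]), 'joint_torque': array([ 1.37459709e-03, -7.65035892e+01, -4.35290694e+01,  6.52786391e-02,
        3.98138759e-02, -1.02709419e-05]), 'position': array([ 293.43295889, -635.16014654,  232.37344856]), 'tcp_rot': array([[-3.77245256e-04,  9.07813136e-01,  4.19374733e-01],
       [ 8.63038887e-04,  4.19374902e-01, -9.07812726e-01],
       [-9.99999556e-01,  1.94686587e-05, -9.41685232e-04]]), 'wrist_force': array([-0.06953097, -0.11702213,  1.03206783]), 'moment': array([-0.00039237, -0.00756604,  0.00130485]), 'opening': 91.11160423993596}
```

View pics/top0.png

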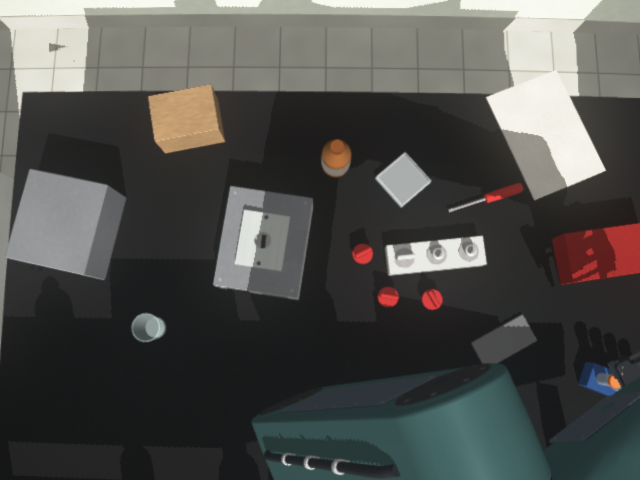

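View pics/side0.png

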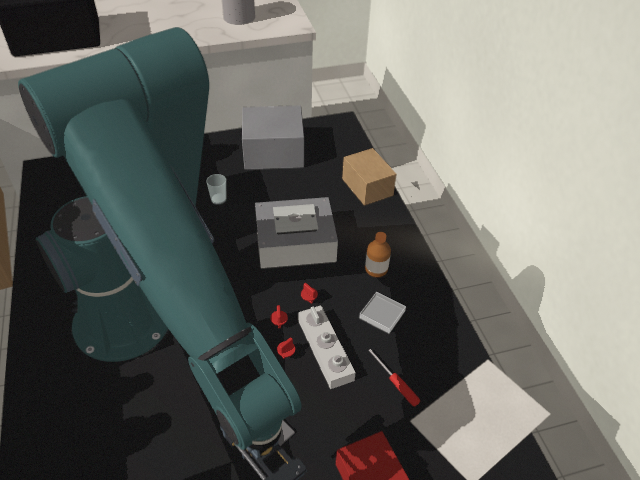

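The top view shows the rack at about (436,255), with the winged stud in its left slot at about (405,257). The hatch hole is at about (262,241), and three red look-alikes stand near (363,254), (388,297) and (432,299). Next I'll enlarge crops of the stud and the hatch.

```bash
python3 - <<'E'
from h import *
t=cv2.imread('pics/top0.png'); s=cv2.imread('pics/side0.png')
def cr(im,u,v,w,h): return cv2.resize(im[v:v+h,u:u+w],(400,300),interpolation=cv2.INTER_CUBIC)
g=np.vstack([np.hstack([cr(t,380,225,80,60),cr(t,226,210,80,60)]),np.hstack([cr(s,290,295,80,60),cr(s,256,190,80,60)])])
cv2.imwrite('pics/z.png',g)
E
```

```text
(no output)
```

View pics/z.png

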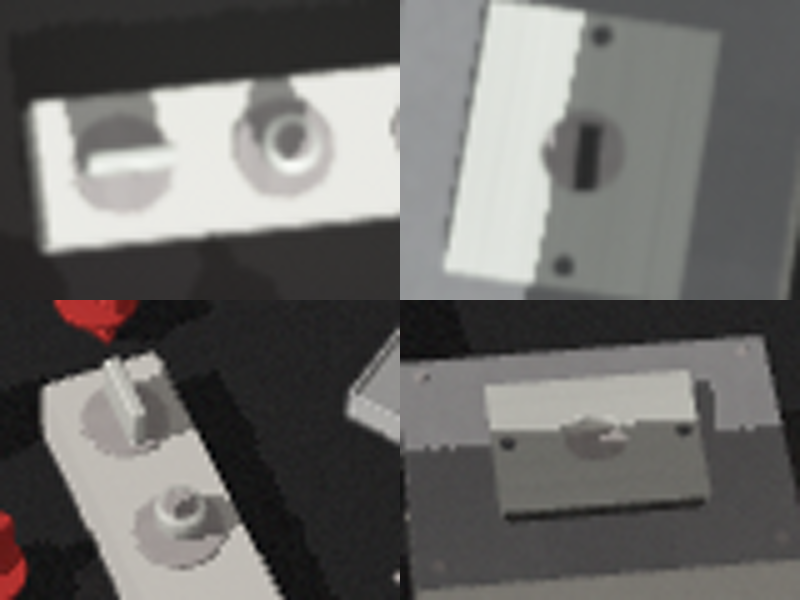

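The slot is visible through the hole as a dark strip, crop (577..600, 123..190), which is full-image centre about (263.6,241.3). The wing's top is at crop (87..177, 160), about (406,257). Now I'll measure these properly.

```bash
python3 - <<'E'
from h import *
t=cap('top'); s=cap('side'); im=t['pixels']
g=cv2.cvtColor(im,cv2.COLOR_BGR2GRAY).astype(float)
# slot: darkness-weighted moments
sub=g[231:250,256:271]; print(sub.astype(int))
w=np.clip(75-sub,0,None); yy,xx=np.mgrid[231:250,256:271]
pts=np.array([onz(t,u,v,96)[:2] for u,v in zip(xx.ravel(),yy.ravel())]); w=w.ravel()/w.sum()
m=w@pts; C=(pts-m).T@((pts-m)*w[:,None]); e,V=np.linalg.eigh(C); print('slot c',m,'len,wid',np.sqrt(12*e),'ang',np.arctan2(V[1,1],V[0,1]))
# cover and hole by eye (crop px)
f=lambda x,y:(226+(x-400)/5-.4,210+y/5-.4)
P=[onz(t,*f(*p),116)[:2] for p in[(491,2),(720,32),(444,271)]]
for p in P: print('cover corner',p.round(1))
a,b,c=P; print(np.linalg.norm(b-a),np.linalg.norm(c-a),'centre',((b+c)/2).round(1),'ux ang',np.arctan2(*(a-c)[::-1]),np.arctan2(*(a-b)[::-1])-np.pi/2)
print('hole c',onz(t,*f(584,150),116).round(1), onz(s,256+(597-400)/5-.4,190+(436-300)/5-.4,116).round(1))
# stud
h=lambda x,y:(380+x/5-.4,225+y/5-.4)
a=onz(t,*h(88,162),76);b=onz(t,*h(177,154),76);print('wing',a.round(1),b.round(1),((a+b)/2).round(1),np.linalg.norm(a-b))
k=lambda x,y:(290+x/5-.4,295+(y-300)/5-.4)
a=onz(s,*k(108,358),76);b=onz(s,*k(143,411),76);print('wing side',a.round(1),b.round(1),((a+b)/2).round(1),np.linalg.norm(a-b))
print('flange top',onz(t,*h(124,164),46).round(1),'side',onz(s,*k(125,414),46).round(1),'plug',onz(t,*h(283,147),46).round(1))
# rack top
mk=(g>170).astype(np.uint8); mk[:225]=0;mk[285:]=0;mk[:,:378]=0;mk[:,495:]=0
cs,_=cv2.findContours(mk,0,1); cn=max(cs,key=cv2.contourArea); q=cv2.boxPoints(cv2.minAreaRect(np.array([onz(t,*p[0],42)[:2] for p in cn],np.float32)))
print('rack',q.round(1).tolist(),q.mean(0),np.linalg.norm(q-np.roll(q,1,0),axis=1))
E
```

```text
[[226 225 209 144 128 127 124 123 123 126 128 129 129 128 128]
 [226 225 210 134 116 113 110 110 112 115 121 126 128 128 128]
 [225 215 179 119 106 104 102 102 103 105 110 117 123 127 127]
 [210 169 131 106 102  96  83  82  84  89  96 107 113 122 127]
 [183 126 106 103 101  91  63  55  57  65  81 101 106 114 124]
 [170 115 104 105 103  89  54  43  45  54  79 102 104 108 118]
 [168 115 105 105 103  87  50  42  43  57  86 103 105 107 115]
 [162 115 106 105 100  81  48  43  44  60  90 104 106 106 113]
 [133 110 106 105  99  75  47  42  45  62  91 104 106 107 112]
 [108 105 105 104  96  69  46  42  45  65  98 105 105 106 112]
 [103 104 104 103  94  65  46  43  46  68 101 105 105 105 112]
 [104 103 104 103  93  60  44  42  45  68 100 104 103 105 114]
 [107 105 105 103  92  57  43  43  47  71 100 103 103 107 117]
 [116 107 107 105  92  56  43  43  49  74 102 105 106 113 123]
 [136 110 107 105  91  56  44  43  49  75 104 107 112 120 127]
 [141 115 110 105  91  54  43  44  53  82 107 114 119 126 129]
 [141 124 119 111  93  60  53  54  68  95 115 122 126 128 129]
 [142 130 129 123 114 103 101
[... 207 characters left out ...]
.6 218.6]
cover corner [618.2 110.5]
cover corner [504.1 237.1]
108.95156989664089 128.85489304121944 centre [561.1 173.8] ux ang -0.14382558718453653 -0.12400679815061144
hole c [561.6 173.1 116. ] [562.4 175.7 116. ]
wing [ 528.4 -146.5   76. ] [ 532.7 -189.3   76. ] [ 530.6 -167.9   76. ] 43.013393580640646
wing side [ 527.7 -146.9   76. ] [ 536.7 -187.5   76. ] [ 532.2 -167.2   76. ] 41.59598146683018
flange top [ 531.3 -168.1   46. ] side [ 533.  -165.5   46. ] plug [ 540.4 -246.4   46. ]
rack [[489.29998779296875, -131.60000610351562], [516.0, -370.6000061035156], [588.2000122070312, -362.5], [561.5999755859375, -123.5]] [ 538.764   -247.04776] [ 72.73928 240.45604  72.73931 240.45604]
```

Both views agree: stud (531,-167.5), wing yaw about 0.11, hatch (561.3,174), unit yaw -0.13, slot long axis at world angle about -0.087. I'll grip the wing at 27 mm above the stud's origin, so the tips clear the flange, with jaws opening along yaw 0.11.

Request:
move_arm --increments '[[[0.4,0.05,0.35,-0.276,-1.248,0,0],[0.4,0.05,0.35,-0.276,-1.248,0,0],[0.4,0.05,0.35,-0.276,-1.248,0,0],[0.4,0.05,0.35,-0.276,-1.248,0,0],[0.4,0.05,0.35,-0.276,-1.248,0,0],[0.4,0.05,0.35,-0.276,-1.248,0,0],[0.4,0.05,0.35,-0.276,-1.248,0,0],[0.4,0.05,0.35,-0.276,-1.248,0,0],[0.4,0.05,0.35,-0.276,-1.248,0,0],[0.4,0.05,0.35,-0.276,-1.248,0,0],[0.4,0.05,0.35,-0.276,-1.248,0,0],[0.4,0.05,0.35,-0.276,-1.248,0,0]]]' --force 25

```text
time: 1.2
position: [496.8, -234.0, 182.2]
tcp_rot: [[-0.001, -0.114, 0.994], [0.001, 0.994, 0.114], [-1.0, 0.001, -0.001]]
wrist_force: [-0.4, -1.2, -0.6]
opening: 36.5
```

```bash
cat >> h.py <<'E'
def inc(x,y,z,yaw):
    o=robot.get_obs(); R=o['tcp_rot']; d=R.T@(np.array([x,y,z])-o['position'])/1e3
    cur=np.arctan2(R[1,2],R[0,2]); r=-(yaw-cur)
    print('t',o['time'],'pos',o['position'].round(1),'yaw',cur.round(4),'tilt',R[:,0].round(4),'F',o['wrist_force'].round(1),'M',np.round(o['moment'],2),'open',round(o['opening'],1),'INC',d.round(4),'rot',round(r,4))
E
python3 -c "
from h import *
inc(531,-167.5,69.6,.11)"
```

```text
t 1.2 pos [ 496.8 -234.   182.2] yaw 0.1139 tilt [-7.e-04  1.e-03 -1.e+00] F [-0.4 -1.2 -0.6] M [ 0.01 -0.06 -0.01] open 36.5 INC [0.1127 0.062  0.0416] rot 0.0039
```

Request:
move_arm --increments '[[[0.4,0.04,0.062,0.0416,0.004,0,0],[0.4,0.04,0.062,0.0416,0.004,0,0],[0.4,0.06,0.062,0.0416,0.004,0,0],[0.4,0.08,0.062,0.0416,0.004,0,0],[0.4,0.095,0.062,0.0416,0.004,0,0],[0.4,0.105,0.062,0.0416,0.004,0,0],[0.4,0.1125,0.062,0.0416,0.004,0,0],[0.4,0.1125,0.062,0.0416,0.004,0,0]]]'

```text
time: 1.87
position: [529.5, -172.1, 69.4]
tcp_rot: [[-0.001, -0.105, 0.994], [0.001, 0.994, 0.105], [-1.0, 0.001, -0.001]]
wrist_force: [-0.7, 0.3, -0.0]
opening: 36.8
```

```bash
python3 - <<'E'
from h import *
inc(531,-167.5,69.6,.11)
c=cap('side');p=proj(c,[531,-167,70]);print(p); u,v=p.astype(int)
t=cap('top');p=proj(t,[531,-167,70]);a,b=p.astype(int)
cr=lambda i,u,v:cv2.resize(i[v-30:v+30,u-40:u+40],(400,300),interpolation=2)
cv2.imwrite('pics/g.png',np.hstack([cr(c['pixels'],u,v),cr(t['pixels'],a,b)]))
E
```

```text
t 1.8667 pos [ 529.5 -172.1   69.4] yaw 0.1055 tilt [-1.5e-03  5.0e-04 -1.0e+00] F [-0.7  0.3 -0. ] M [ 0.02 -0.08 -0.02] open 36.8 INC [-0.0002  0.0044  0.002 ] rot -0.0045
[314.21168491 312.8014034 ]
```

View pics/g.png

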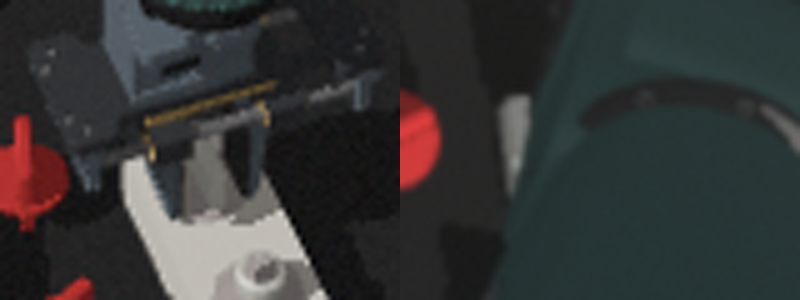

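The side view shows the fingers straddling the wing, clear of the red pieces, and 4.4 mm off along y. I'll correct that and close.

Request:
move_arm --increments '[[[0.4,0,0.0044,0.001,0,0,0],[0.4,0,0.0044,0.001,0,0,0],[0,0,0.0044,0.001,0,0,0],[0,0,0.0044,0.001,0,0,0],[0,0,0.0044,0.001,0,0,0],[0,0,0.0044,0.001,0,0,0],[0,0,0.0044,0.001,0,0,0],[0,0,0.0044,0.001,0,0,0]]]' --force 30

```text
time: 2.63
position: [530.8, -167.5, 70.6]
tcp_rot: [[0.0, -0.106, 0.994], [-0.0, 0.994, 0.106], [-1.0, -0.0, 0.0]]
wrist_force: [-0.1, -0.5, 1.7]
opening: 10.0
```

```bash
python3 - <<'E'
from h import *
inc(531,-167.5,69.6,.11)
E
```

```text
t 2.6333 pos [ 530.8 -167.5   70.6] yaw 0.1059 tilt [ 3.e-04 -0.e+00 -1.e+00] F [-0.1 -0.5  1.7] M [ 0.04 -0.03 -0.02] open 10.0 INC [ 0.001  -0.      0.0002] rot -0.0041
```

Request:
move_arm --increments '[[[0,-0.03,0,0,0,0,0],[0,-0.06,0,0,0,0,0],[0,-0.09,0,0,0,0,0],[0,-0.11,0,0,0,0,0],[0,-0.12,0,0,0,0,0],[0,-0.12,0,0,0,0,0],[0,-0.12,0,0,0,0,0],[0,-0.12,0,0,0,0,0]]]'

```text
time: 3.3
position: [529.8, -167.2, 188.9]
tcp_rot: [[-0.002, -0.106, 0.994], [0.001, 0.994, 0.106], [-1.0, 0.001, -0.002]]
wrist_force: [0.7, 0.3, -2.0]
opening: 10.1
```

```bash
python3 - <<'E'
from h import *
inc(561.3,174,190,1.484)
E
```

```text
t 3.3 pos [ 529.8 -167.2  188.9] yaw 0.1059 tilt [-2.e-03  7.e-04 -1.e+00] F [ 0.7  0.3 -2. ] M [-0.04 -0.05  0.01] open 10.1 INC [-0.001   0.3359  0.0674] rot -1.3781
```

Request:
move_arm --increments '[[[0,0,0.028,0.0056,-0.11,0,0],[0,0,0.056,0.0112,-0.22,0,0],[0,0,0.084,0.0168,-0.34,0,0],[0,0,0.115,0.023,-0.46,0,0],[0,0,0.147,0.0295,-0.58,0,0],[0,0,0.18,0.036,-0.7,0,0],[0,0,0.212,0.0425,-0.82,0,0],[0,0,0.245,0.049,-0.94,0,0],[0,0,0.275,0.055,-1.06,0,0],[0,0,0.303,0.0605,-1.18,0,0],[0,0,0.325,0.065,-1.29,0,0],[0,0,0.336,0.067,-1.378,0,0]]]'

```text
time: 4.3
position: [561.0, 176.0, 188.6]
tcp_rot: [[-0.002, -0.997, 0.079], [-0.0, 0.079, 0.997], [-1.0, 0.002, -0.001]]
wrist_force: [-0.0, 0.3, -1.1]
opening: 9.3
```

Request:
move_arm --increments '[[[0,0,0,0,0,0,0],[0,0,0,0,0,0,0],[0,0,0,0,0,0,0],[0,0,0,0,0,0,0]]]'

```text
time: 4.63
position: [561.4, 172.8, 189.8]
tcp_rot: [[-0.001, -0.996, 0.09], [-0.0, 0.09, 0.996], [-1.0, 0.001, -0.0]]
wrist_force: [-0.0, 0.3, -1.2]
opening: 10.0
```

```bash
python3 - <<'E'
from h import *
inc(561.3,174,190,1.484)
c=cap('side');p=proj(c,[561,174,150]);u,v=p.astype(int)
t=cap('top');p=proj(t,[561,174,150]);a,b=p.astype(int);print(u,v,a,b)
cr=lambda i,u,v:cv2.resize(i[v-30:v+30,u-40:u+40],(400,300),interpolation=2)
cv2.imwrite('pics/k.png',np.hstack([cr(c['pixels'],u,v),cr(t['pixels'],a,b)]))
E
```

```text
t 4.6333 pos [561.4 172.8 189.8] yaw 1.4811 tilt [-1.e-03 -3.e-04 -1.e+00] F [-0.   0.3 -1.2] M [ 0.08 -0.12  0.03] open 10.0 INC [-0.0002  0.0002  0.0012] rot -0.0029
294 209 260 237
```

View pics/k.png

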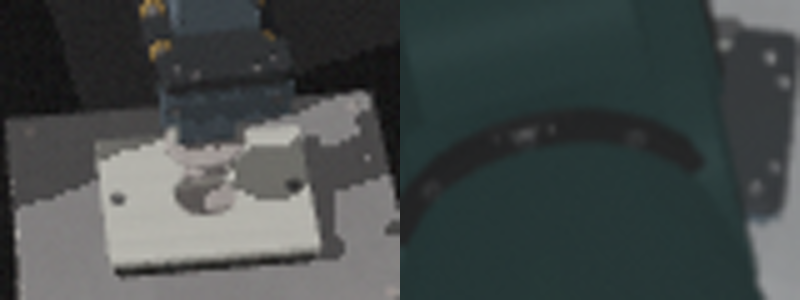

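The side view shows the stud upright in the gripper directly over the hole. I'll descend gently, expecting the keeper top at TCP z of about 153.

Request:
move_arm --increments '[[[0,0.008,0,0.0011,0,0,0],[0,0.016,0,0.0011,0,0,0],[0,0.022,0,0.0011,0,0,0],[0,0.027,0,0.0011,0,0,0],[0,0.031,0,0.0011,0,0,0],[0,0.034,0,0.0011,0,0,0],[0,0.037,0,0.0011,0,0,0],[0,0.039,0,0.0011,0,0,0],[0,0.039,0,0.0011,0,0,0],[0,0.039,0,0.0011,0,0,0]]]'

```text
time: 5.57
position: [561.8, 174.9, 151.5]
tcp_rot: [[0.0, -0.996, 0.087], [0.0, 0.087, 0.996], [-1.0, -0.0, 0.0]]
wrist_force: [-0.6, 0.2, -1.5]
opening: 9.6
```

```bash
python3 - <<'E'
from h import *
inc(561.3,174,146,1.484)
E
```

```text
t 5.5667 pos [561.8 174.9 151.5] yaw 1.484 tilt [ 1.e-04  0.e+00 -1.e+00] F [-0.6  0.2 -1.5] M [ 0.06 -0.15 -0.01] open 9.6 INC [ 0.0055  0.0005 -0.0009] rot -0.0
```

Request:
move_arm --increments '[[[0,0.001,0,-0.0005,0,0,0],[0,0.002,0,-0.0005,0,0,0],[0,0.003,0,-0.0005,0,0,0],[0,0.004,0,-0.0005,0,0,0],[0,0.004,0,-0.0005,0,0,0],[0,0.004,0,-0.0005,0,0,0]]]'

```text
time: 6.07
position: [561.7, 174.4, 147.4]
tcp_rot: [[-0.0, -0.996, 0.087], [-0.0, 0.087, 0.996], [-1.0, 0.0, -0.0]]
wrist_force: [-0.9, -0.2, -2.0]
opening: 9.7
```

```bash
python3 - <<'E'
from h import *
inc(561.3,174,146,1.484)
E
```

```text
t 6.0667 pos [561.7 174.4 147.4] yaw 1.484 tilt [-1.e-04 -0.e+00 -1.e+00] F [-0.9 -0.2 -2. ] M [ 0.1  -0.13  0.03] open 9.7 INC [ 0.0014  0.0004 -0.0004] rot 0.0
```

The head dropped in without contact: it is 5.7 mm past the keeper's top with no force. Now I'll press until the flange meets the cover.

Request:
move_arm --increments '[[[0,0.001,0,0,0,0,0],[0,0.002,0,0,0,0,0],[0,0.003,0,0,0,0,0],[0,0.004,0,0,0,0,0],[0,0.005,0,0,0,0,0],[0,0.005,0,0,0,0,0],[0,0.005,0,0,0,0,0]]]' --force 50

```text
time: 6.65
position: [561.8, 174.4, 142.7]
tcp_rot: [[-0.0, -0.996, 0.087], [-0.0, 0.087, 0.996], [-1.0, 0.0, -0.0]]
wrist_force: [-2.9, 0.2, 5.2]
opening: 9.8
```

```bash
python3 - <<'E'
from h import *
inc(561.3,174,137,1.484)
E
```

```text
t 6.65 pos [561.8 174.4 142.7] yaw 1.484 tilt [-0. -0. -1.] F [-2.9  0.2  5.2] M [-0.07  0.36  0.02] open 9.8 INC [ 0.0057  0.0005 -0.0004] rot 0.0
```

The 7 N rise matches the gasket law at 2 mm of depression, so contact was at TCP z of about 144.7. I'll push to about 7.5 mm.

Request:
move_arm --increments '[[[0,0.001,0,0,0,0,0],[0,0.002,0,0,0,0,0],[0,0.003,0,0,0,0,0],[0,0.004,0,0,0,0,0],[0,0.005,0,0,0,0,0],[0,0.0056,0,0,0,0,0],[0,0.0056,0,0,0,0,0],[0,0.0056,0,0,0,0,0]]]'

```text
time: 7.32
position: [561.9, 174.4, 137.5]
tcp_rot: [[-0.0, -0.996, 0.087], [-0.0, 0.087, 0.996], [-1.0, 0.0, -0.0]]
wrist_force: [-4.5, -0.9, 11.0]
opening: 9.8
```

```bash
python3 - <<'E'
from h import *
inc(561.3,174,137,1.484)
E
```

```text
t 7.3167 pos [561.9 174.4 137.5] yaw 1.484 tilt [-0. -0. -1.] F [-4.5 -0.9 11. ] M [-0.18  0.78 -0.04] open 9.8 INC [ 0.0005  0.0005 -0.0004] rot 0.0
```

Pushed in about 7.3 mm (12.7 N). There is a small side force in -x, so I'll ease 1 mm that way and start the clockwise turn.

Request:
move_arm --increments '[[[0,0,0.001,0,0,0,0],[0,0,0.001,0,0,0,0],[0,0,0.001,0,0.06,0,0],[0,0,0.001,0,0.12,0,0],[0,0,0.001,0,0.18,0,0],[0,0,0.001,0,0.24,0,0],[0,0,0.001,0,0.3,0,0],[0,0,0.001,0,0.3,0,0]]]'

```text
time: 7.98
position: [561.9, 174.6, 137.9]
tcp_rot: [[0.002, -0.925, 0.381], [0.0, 0.381, 0.925], [-1.0, -0.002, 0.001]]
wrist_force: [1.0, -0.4, 11.2]
opening: 9.7
```

```bash
python3 - <<'E'
from h import *
inc(561.3,174,137,1.484-1.571)
E
```

```text
t 7.9833 pos [561.9 174.6 137.9] yaw 1.1801 tilt [ 2.2e-03  4.0e-04 -1.0e+00] F [ 1.  -0.4 11.2] M [-0.14  0.06 -0.11] open 9.7 INC [ 0.0009  0.0003 -0.0008] rot 1.2671
```

Request:
move_arm --increments '[[[0,0.0004,0,0,0.1,0,0],[0,0.0004,0,0,0.2,0,0],[0,0.0004,0,0,0.3,0,0],[0,0.0004,0,0,0.4,0,0],[0,0.0004,0,0,0.5,0,0],[0,0.0004,0,0,0.6,0,0],[0,0.0004,0,0,0.6,0,0]]]'

```text
time: 8.57
position: [561.9, 174.6, 137.6]
tcp_rot: [[0.002, -0.546, 0.838], [0.0, 0.838, 0.546], [-1.0, -0.001, 0.002]]
wrist_force: [0.1, -0.0, 12.2]
opening: 9.4
```

```bash
python3 - <<'E'
from h import *
inc(561.3,174,137,1.484-1.571)
E
```

```text
t 8.5667 pos [561.9 174.6 137.6] yaw 0.5775 tilt [ 2.2e-03  4.0e-04 -1.0e+00] F [ 0.1 -0.  12.2] M [-0.1   0.12 -0.1 ] open 9.4 INC [ 0.0006 -0.0002 -0.0008] rot 0.6645
```

Request:
move_arm --increments '[[[0,0,0,0,0.1,0,0],[0,0,0,0,0.2,0,0],[0,0,0,0,0.3,0,0],[0,0,0,0,0.4,0,0],[0,0,0,0,0.5,0,0],[0,0,0,0,0.58,0,0],[0,0,0,0,0.66,0,0],[0,0,0,0,0.66,0,0],[0,0,0,0,0.66,0,0]]]'

```text
time: 9.32
position: [561.8, 174.7, 137.5]
tcp_rot: [[0.002, 0.077, 0.997], [0.001, 0.997, -0.077], [-1.0, 0.001, 0.002]]
wrist_force: [-0.2, -1.3, 10.4]
opening: 9.7
```

```bash
python3 - <<'E'
from h import *
inc(561.3,174,141,1.484-1.571)
E
```

```text
t 9.3167 pos [561.8 174.7 137.5] yaw -0.0767 tilt [ 2.1e-03  5.0e-04 -1.0e+00] F [-0.2 -1.3 10.4] M [-0.16  0.2  -0.14] open 9.7 INC [-0.0035 -0.0007 -0.0005] rot 0.0103
```

Turned 90° without resistance. Now I'll let it rise into the groove, watching the force.

Request:
move_arm --increments '[[[0,-0.001,0,0,0.01,0,0],[0,-0.002,0,0,0.01,0,0],[0,-0.003,0,0,0.01,0,0],[0,-0.0038,0,0,0.01,0,0],[0,-0.0038,0,0,0.01,0,0],[0,-0.0038,0,0,0.01,0,0]]]'

```text
time: 9.82
position: [561.8, 174.6, 141.1]
tcp_rot: [[0.002, 0.086, 0.996], [0.0, 0.996, -0.086], [-1.0, 0.001, 0.002]]
wrist_force: [1.1, 0.6, 7.9]
opening: 9.9
```

```bash
python3 - <<'E'
from h import *
inc(561.3,174,141,1.484-1.571)
E
```

```text
t 9.8167 pos [561.8 174.6 141.1] yaw -0.086 tilt [ 2.1e-03  5.0e-04 -1.0e+00] F [1.1 0.6 7.9] M [-0.11 -0.13  0.  ] open 9.9 INC [ 0.0001 -0.0007 -0.0004] rot 0.001
```

The gasket force followed the rise down to about 3.6 mm, so the head is in the groove. Next I'll ease up, release and check.

Request:
move_arm --increments '[[[0,-0.0003,0,0,0,0,0],[0,-0.0005,0,0,0,0,0],[0,-0.0005,0,0,0,0,0]]]'

```text
time: 10.07
position: [561.7, 174.6, 141.2]
tcp_rot: [[0.002, 0.086, 0.996], [0.0, 0.996, -0.086], [-1.0, 0.001, 0.002]]
wrist_force: [4.8, 0.0, 2.4]
opening: 10.1
```

Request:
move_arm --increments '[[[0.3,0,0,0,0,0,0],[0.3,0,0,0,0,0,0],[0.3,0,0,0,0,0,0],[0.3,0,0,0,0,0,0],[0.3,0,0,0,0,0,0],[0.3,-0.02,0,0,0,0,0],[0.3,-0.05,0,0,0,0,0],[0.3,-0.08,0,0,0,0,0],[0.3,-0.11,0,0,0,0,0],[0.3,-0.13,0,0,0,0,0],[0.3,-0.13,0,0,0,0,0],[0.3,-0.13,0,0,0,0,0]]]' --force 50

```text
time: 11.07
position: [561.1, 174.5, 271.6]
tcp_rot: [[0.002, 0.086, 0.996], [0.0, 0.996, -0.086], [-1.0, 0.001, 0.002]]
wrist_force: [-0.5, 0.1, -0.2]
opening: 27.6
```

Request:
move_arm --increments '[[[0.3,0,-0.03,0,0,0,0],[0.3,0,-0.06,0,0,0,0],[0.3,0,-0.09,0,0,0,0],[0.3,0,-0.12,0,0,0,0],[0.3,0,-0.15,0,0,0,0],[0.3,0,-0.18,0,0,0,0],[0.3,0,-0.21,0,0,0,0],[0.3,0,-0.24,0,0,0,0],[0.3,0,-0.25,0,0,0,0],[0.3,0,-0.25,0,0,0,0],[0.3,0,-0.25,0,0,0,0]]]'

```text
time: 11.98
position: [538.8, -74.5, 269.6]
tcp_rot: [[-0.002, 0.087, 0.996], [0.0, 0.996, -0.087], [-1.0, 0.0, -0.002]]
wrist_force: [0.1, -0.1, 0.3]
opening: 27.3
```

```bash
python3 - <<'E'
from h import *
inc(561.3,174,141,1.484-1.571)
c=cap('side');t=cap('top'); a=cv2.imread('pics/side0.png')
cr=lambda i,u,v:cv2.resize(i[v:v+60,u:u+80],(400,300),interpolation=2)
cv2.imwrite('pics/end.png',np.vstack([np.hstack([cr(c['pixels'],256,190),cr(a,256,190)]),np.hstack([cr(t['pixels'],226,210),cv2.resize(t['pixels'],(400,300))])]))
E
```

```text
t 11.9833 pos [538.8 -74.5 269.6] yaw -0.0872 tilt [-1.7e-03  5.0e-04 -1.0e+00] F [ 0.1 -0.1  0.3] M [-0.03 -0.06 -0.  ] open 27.3 INC [0.1287 0.2495 0.001 ] rot -0.0002
```

View pics/end.png

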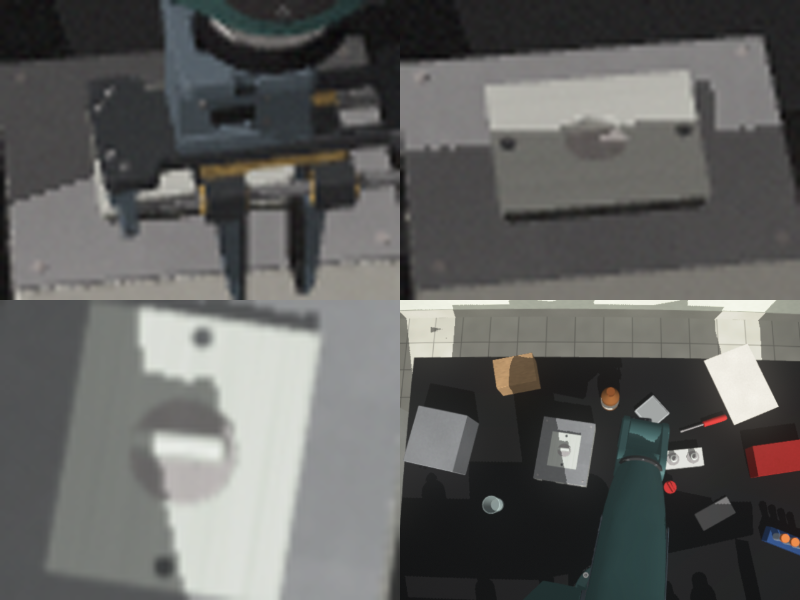

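The top view shows the stud in the hatch with its flange at crop (183,452), its wing crosswise to the unit's x axis, and the gripper well away. I'll do a quick numeric check and then hand in.

```bash
python3 - <<'E'
from h import *
t=cap('top'); h=lambda x,y:(226+x/5-.4,210+(y-300)/5-.4)
print('flange',onz(t,*h(183,452),116.5).round(1))
a=onz(t,*h(153,445),146.5);b=onz(t,*h(224,449),146.5);print('wing top',((a+b)/2).round(1),np.linalg.norm(a-b),(a-b).round(1))
o=robot.get_obs();print(np.abs(o['qd']).max(),o['wrist_force'])
ticket.finish_job()
E
```

```text
flange [560.5 173.5 116.5]
wing top [558.4 168.1 146.5] 32.55118471326415 [ 1.6 32.5  0. ]
0.0033952014690161554 [0.03803864 0.29424093 1.17851992]
the job is handed in; nothing more can be done
```

The job is handed in. My measurements show the stud seated and holding the cover, but `finish_job` gives no verdict.

- **What I did:** I took the stud from the rack's left slot and lowered it through the hatch hole. I aligned it to the slot angle measured through the hole, about +0.05 rad from the unit's x axis. The head dropped in with no contact force. I then pushed in about 7.3 mm with about 13 N, turned it 90° clockwise and let it rise into the groove. After that I released it and backed off. It took 12 s of the 72 s allowed.
- **Seating:** The gasket force stayed on the gripper up to about 3.6 mm of depression, then dropped to about 4 N on a 0.1 mm rise. That fits a head seated in the groove, not one caught under the plate, which would sit at about 6 mm.
- **Position:** In the final top view the flange is at (560.5, 173.5) mm, within about 1 mm of the measured hatch centre at (561.3, 174). The wing is crosswise, about 1.5 rad from the unit's x axis.
- **Not clean:** My wing-top measurement gave 32.5 mm instead of 44 mm, with its centre about 5.8 mm from the flange's. I think one end was lost in shadow, so it doesn't independently confirm that the stud is upright; the flange does look flat on the cover. The gripper blocked the side view of the hatch, so the final cover depth comes from gripper height and force, not from a picture.
- **Bystanders:** Nothing visible in the last top view looked moved, but I didn't measure them. The arm hid part of the bench, including some of the red look-alikes.

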